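# Turn the condiment carousel to the guest and hold it

### The arm

A 6-joint arm with a two-finger parallel gripper is mounted at the origin on the work surface. World frame = base frame: x ahead of the robot, y to its left, z up, the work surface at z = 0. Lengths are in m, angles in rad, forces in N, time in s.
With the tool pointing down it reaches from about 0.3 to 0.75 m from the base axis. Payload 8.5 kg.
Tool frame: the origin (TCP) lies midway between the tips of the shut fingers; the grasp point (between the pads) lies 19 mm behind it; z points along the fingers, y is the line along which they close (so a half turn about z gives the same grasp; the last joint's range is limited). The gripper opens to 88 mm and grips with 3 to 60 N. Pads are 18 mm wide; open, the fingers measure 123 mm over their backs; the gripper's body (75 mm by 187 mm) begins 45 mm behind the grasp point.
Start: joints at [0.985, 0.381, 1.297, -0, 1.464, -0.215], TCP at [0.199, 0.513, 0.239] pointing down, gripper open.
Joint ranges: [-3.11, 3.11], [-0.89, 2.33], [0.22, 2.48], [-1.42, 4.56], [0.17, 2.85], [-2.88, 2.88]. Speed limits (rad/s): [2.39, 2.39, 3.14, 3.14, 3.14, 3.14].

### API

Orientations are given as a 3x3 rotation matrix whose columns are the frame's x, y, z axes.
In Python, from rig import arm gives the robot as it stands.
- The arm moves only by the shell command python3 -m crank 'ROWS' [FORCE]. ROWS is JSON, a list that holds one entry, the list of rows, each a list of 5 numbers: the opening in per cent of the stroke, from 0 (shut) to 100 (fully open), then the shift along the tool's x, y, z in mm, then the turn about the tool's z in rad. In form: [[[fingers, x, y, z, yaw], ...]]. A call has 1 to 20 rows; each row is the pose to reach, as a shift and turn from the pose commanded when the call began, along the tool's axes at that moment; what a row does not reach only later rows make up. A row lasts 1/8 s, in which the tool goes at most 62.5 mm and 10.7 degrees, less where a joint would pass 70% of its speed; a pose out of reach is approached as far as the arm can. A call with a gripper value outside its range is refused whole. The fingers move at their own pace and stop on an object; FORCE is the grip in N (left out, the last holds). Time passes only in rows, so rows that repeat a pose let the fingers close. It gives the time, the measured TCP pose, the force, the opening and the grip force at its end, in the units of the state.
- arm.get_state(): the state, without advancing time (a new reading comes with each control period).
- arm.camera(name): name is "scene" or "top"; returns (picture, depth): 420x560x3 uint8, red, green, blue; 420x560 float32, m along the optical axis (not along the pixel's ray), 0 where there is no reading.
- arm.camera_params(name): a dict with "K" (3x3 intrinsics, pixels), "k1" (the pictures are not rectified: a ray, as slopes to the right and down, at radius r is drawn at 1 + k1 r^2 times it, then the intrinsics apply), "eye" and "rotation" of the camera in the world. Camera axes: x right, y down, z forward; pixel columns grow to the right and rows downward; lengths in m; the calibration is good to about 2 mm. A picture is of the moment at which its call begins. camera_params takes no time and is no camera call.
- arm.close_job(): hands the job in; it is judged then, once.
Trained networks look in the newest picture that a camera, given by its name, has taken for a name from the list of things; names that differ only in an ending like _2 or _b are one class to them, and where a whole thing is asked for, a point or a joint stands for the part that bears it (a point fixed in the world has none). Each returns a list of dicts, best first, with "confidence" (0 to 1); they miss things now and then, are a little off and sometimes report something else, mostly with a low value. They report only what shows in the picture. A call takes as long as a camera call. They do not tell look-alikes from the thing itself.
- arm.silhouettes(label, camera): "pixels" (420x560 bool, what is visible of it) and "bbox" ([centre column, centre row, width, height] in pixels, round what is visible of it).
The state is a dict: "clock": time; "joints": joint angles; "qvel": joint speeds; "tau": joint torques, N m; "eef_pos": TCP position; "tool_rot": TCP orientation; "contact_force": force on the tool from outside, world axes, zero at the start; "torque": the same for the moment, N m; "grip_width": finger opening in m; "gripper_force": force on a finger pad.
Only numpy, scipy, OpenCV 4.12 (cv2) and the standard library are available. Lean on these libraries where they do the work, as an engineer would, in place of code of your own. Each camera call takes 0.05 s, during which the arm holds its last target. There are 200 camera calls.

### The job

Turn the revolving condiment stand until the tall jar with the spoon points straight at the guest's noodle bowl, then keep the black loop handle gripped so that the stand cannot turn while the guest helps herself: finish while still holding it. Turn it smoothly, do not spin it; the foot of the stand stays where it is on its mat, the jars stay standing in their rings, and the bowl and the other things on the table are left where they are.

Things in the scene. Friction and masses are not known exactly. Their poses are not given: they have to be found in the camera images.
- carousel (a joint): turning angle of the deck on its foot, rad; 0 at the start of every episode, grows anticlockwise seen from above; turns freely both ways (at least 1.5 turns each way) against a light bearing friction of about 0.04 N m and stays where it is left
- carousel_axis (a point): point on the turning axis, on the top face of the steel deck, about 34 mm above the table. The steel deck is a disc of 236 mm diameter with four wire rings, 90 degrees apart, their centres 72 mm from the axis. Axes turn with the deck: x points at the ring of the tall jar, z up. Between the jars a steel post of 13 mm diameter carries the loop handle
- stand: round steel foot of the carousel, 184 mm diameter, 24 mm high, origin at the centre of its underside, z up. It stands loose, on rubber, on a fixed round cork mat (270 mm diameter, 4 mm thick); the whole stand with its jars weighs about 3 kg
- handle: black plastic loop handle on top of the post: 60 mm long, 16 mm thick, 54 mm high, with a finger hole 36 mm long and 22 mm high through its thickness. Origin at the centre of its underside (181 mm above the table), x along its length, y through its thickness, z up; turns with the deck, its length lies in line with the tall jar
- handle_grip (a point): centre of the top bar of the loop handle, on the turning axis, 227 mm above the table; the bar is 60 mm long (x), 16 mm thick (y) and 16 mm high, its top 8 mm above this point. Nothing else on the stand is higher than 200 mm above the table. Axes as handle
- jar_tall_center (a point): centre (half-way up) of the tall jar with the spoon: white glazed jar with steel lid, 66 mm diameter, 112 mm high; the spoon's handle stands 51 mm out of the lid and leans outwards. It stands loose on the deck in a wire ring with about 3 mm play, 72 mm from the turning axis
- jar_short1_center (a point): centre of a short jar: white glazed, steel lid with a small knob, 66 mm diameter, 76 mm high without the knob (84 mm with it), no spoon; loose in the ring a quarter turn anticlockwise (seen from above) of the tall jar
- jar_short2_center (a point): centre of a short jar, the same make, in the ring opposite the tall jar
- jar_short3_center (a point): centre of a short jar, the same make, in the ring a quarter turn clockwise of the tall jar
- bowl_center (a point): centre (half-way up) of the guest's white noodle bowl, 150 mm rim diameter, 64 mm high, loose on the table 210 to 260 mm from the turning axis
- tumbler_center (a point): centre (half-way up) of a metal drinking tumbler, 74 mm diameter, 95 mm high, loose on the table; bystander
- sauce_center (a point): centre (half-way up) of an amber sauce bottle, 58 mm diameter, 155 mm high, loose on the table; bystander
- napkins_center (a point): centre of a white napkin box, 105 x 85 x 66 mm, with a napkin standing out to 90 mm above the table, loose on the table; bystander
Not all that is in view belongs to the job. What is shaped like the part that bears bowl_center but turquoise is not meant.

How it is judged:
At the end, for the whole second after the job is handed in: The line from the axis through the tall jar's ring passes within 32 mm of the bowl's centre, the deck is still (under 0.05 rad/s), the fingers grip the loop handle (over 2 N), all jars stand upright, the tall one in its ring, and the foot stands flat within 30 mm of where it was (x of bowl_center in the frame of carousel_axis above 0.15 m and y of bowl_center in the frame of carousel_axis between -0.032 and 0.032 m and velocity of joint carousel between -0.05 and 0.05 rad/s and contact force between the fingers and handle above 2 N and distance between the grasp point and handle_grip below 0.055 m and x of jar_tall_center in the frame of carousel_axis between 0.062 and 0.082 m and y of jar_tall_center in the frame of carousel_axis between -0.01 and 0.01 m and angle between stand's own z axis and vertical below 0.06 rad and height (world z) of stand below 0.012 m and distance of stand from where it was at the start of the episode below 0.03 m and angle between each of jar_tall_center, jar_short1_center, jar_short2_center, jar_short3_center's own z axis and vertical below 0.15 rad); the arm keeps its last pose, push and grip.
It fails at once if the carousel is spun (nearly a turn a second, over 6 rad/s) (velocity of joint carousel above 6 rad/s or velocity of joint carousel below -6 rad/s).
It fails at once if a jar is tipped or lifted out of its ring (angle between any of jar_tall_center, jar_short1_center, jar_short2_center, jar_short3_center's own z axis and vertical above 0.4 rad or z of jar_tall_center in the frame of carousel_axis above 0.086 m or z of any of jar_short1_center, jar_short2_center, jar_short3_center in the frame of carousel_axis above 0.068 m).
It fails at once if the foot of the stand is shoved or lifted (over 40 mm) (distance of stand from where it was at the start of the episode above 0.04 m).
It fails at once if the bowl or another thing on the table is displaced (over 20 mm) (distance of any of bowl_center, tumbler_center, sauce_center, napkins_center from where it was at the start of the episode above 0.02 m).
It also fails if it takes over 64 s, if anything falls off the work surface, if the arm or the gripper's body presses on something with over 40 N, if the wrist force passes 120 N, or if a joint passes its speed limit or range.

## Working session

There is one attempt and no reset: what is moved stays moved. The work goes in short steps, Python scripts to look and compute and a shell command to move; the robot and the scene stay as the last step left them, time stands still between calls to the robot, and variables do not carry over. Pictures are saved under pics/ and viewed, at most 10 in all, crops included, and the job is handed in when it is done.

```bash
mkdir -p pics
cat > h.py <<'E'
import numpy as np, cv2
from rig import arm
def pts(cam,depth,mask):
    p=arm.camera_params(cam);K=np.array(p["K"]);k1=p["k1"]
    v,u=np.nonzero(mask&(depth>0));z=depth[v,u]
    d=np.array([k1,0,0,0,0],float)
    n=cv2.undistortPoints(np.stack([u,v],1).astype(np.float64)[:,None],K,d)[:,0]
    c=np.c_[n*z[:,None],z]
    return c@np.array(p["rotation"]).T+np.array(p["eye"])
E
python3 - <<'E'
from h import *
s=arm.get_state();print(s["clock"],s["eef_pos"],s["tool_rot"])
for c in("top","scene"):
    im,d=arm.camera(c);cv2.imwrite(f"pics/{c}0.png",im[...,::-1])
    for l in("handle","jar_tall_center","jar_short1_center","bowl_center","tumbler_center","sauce_center","napkins_center","carousel_axis"):
        for r in arm.silhouettes(l,c):
            P=pts(c,d,r["pixels"])
            if len(P):
                t=P[P[:,2]>P[:,2].max()-.012]
                print(c,l,round(r["confidence"],2),np.round(r["bbox"]),len(P),np.median(P,0).round(3),"top",t.mean(0).round(3),P.min(0).round(3),P.max(0).round(3))
E
```

```text
0.0 [0.19915337 0.51238576 0.23815433] [[-9.32020597e-01  3.62404415e-01 -8.04225870e-04]
 [ 3.62405162e-01  9.32019918e-01 -1.17123511e-03]
 [ 3.25093754e-04 -1.38307085e-03 -9.99998991e-01]]
top handle 0.47 [275. 260.  18.  23.] 187 [0.503 0.058 0.235] top [0.502 0.057 0.235] [0.475 0.036 0.029] [0.535 0.081 0.242]
top handle 0.23 [288. 284.  26.  24.] 497 [0.442 0.019 0.147] top [0.417 0.004 0.198] [ 0.411 -0.009  0.055] [0.474 0.049 0.203]
top jar_tall_center 0.84 [289. 284.  29.  27.] 563 [0.442 0.019 0.147] top [0.415 0.004 0.198] [ 0.398 -0.015  0.001] [0.474 0.052 0.203]
top jar_short1_center 0.83 [298. 245.  30.  30.] 485 [ 0.539 -0.003  0.11 ] top [ 0.537 -0.002  0.115] [ 0.509 -0.037  0.033] [0.571 0.029 0.124]
top bowl_center 0.66 [310. 183.  57.  52.] 2272 [ 0.715 -0.035  0.025] top [ 0.712 -0.03   0.065] [ 0.635 -0.106 -0.007] [0.795 0.039 0.073]
top bowl_center 0.59 [233. 148.  54.  52.] 2281 [0.816 0.18  0.026] top [0.812 0.182 0.064] [ 0.732  0.103 -0.005] [0.896 0.258 0.073]
top tumbler_center 0.63 [356. 241.  29.  27.] 628 [ 0.56  -0.171  0.022] top [ 0.561 -0.164 
[... 1441 characters left out ...]
cene bowl_center 0.68 [310. 313.  68.  66.] 3390 [0.791 0.172 0.027] top [0.797 0.172 0.061] [ 0.692  0.086 -0.002] [0.883 0.248 0.067]
scene tumbler_center 0.55 [215. 204.  30.  40.] 926 [ 0.569 -0.16   0.063] top [ 0.557 -0.163  0.091] [ 0.43  -0.263 -0.003] [ 0.597 -0.125  0.097]
scene sauce_center 0.64 [346. 262.  28.  57.] 1080 [0.683 0.227 0.092] top [0.669 0.227 0.153] [ 0.508  0.187 -0.004] [0.697 0.256 0.157]
scene napkins_center 0.68 [381. 222.  46.  50.] 1483 [0.497 0.286 0.063] top [0.473 0.285 0.081] [ 0.343  0.226 -0.003] [0.534 0.347 0.085]
scene carousel_axis 0.68 [297. 195.  87.  96.] 2124 [0.54  0.059 0.035] top [0.512 0.06  0.233] [ 0.211 -0.055 -0.001] [0.622 0.174 0.237]
```

View pics/top0.png

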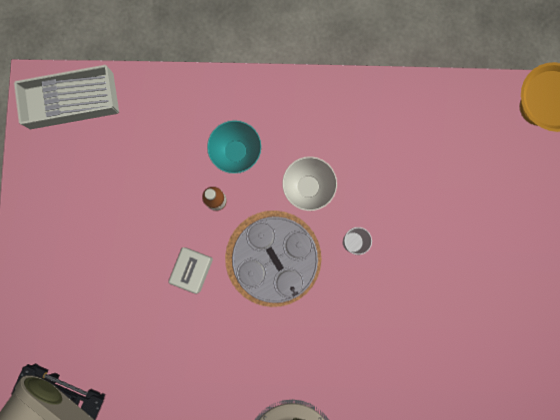

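Run:
```python
from h import *
im,d=arm.camera("top")
r=arm.silhouettes("handle","top")[0]
P=pts("top",d,r["pixels"]);t=P[P[:,2]>.22]
rect=cv2.minAreaRect(t[:,:2].astype(np.float32)*1000);print(rect, len(t))
for l in("bowl_center","jar_tall_center","jar_short1_center"):
  for r in arm.silhouettes(l,"top"):
    m=r["pixels"];P=pts("top",d,m);
    print(l,im[m].mean(0))
    if "bowl" in l:
      q=P[P[:,2]>.05]; print(cv2.minEnclosingCircle(q[:,:2].astype(np.float32)))
    else:
      q=P[(P[:,2]>.138)&(P[:,2]<.158)]
      if len(q):print(q.mean(0),cv2.minEnclosingCircle(q[:,:2].astype(np.float32)))
```

```text
((501.67913818359375, 57.08956527709961), (54.113929748535156, 14.23781681060791), 33.357696533203125) 135
bowl_center [159.87180617 157.1        147.23436123]
((0.708844780921936, -0.03362128511071205), 0.07468219846487045)
jar_tall_center [129.328125   126.91601562 130.99804688]
[0.4438454  0.02007437 0.14662315] ((0.44245386123657227, 0.0196092389523983), 0.0320400707423687)
jar_short1_center [131.02978723 128.84255319 132.83829787]
```

The top view shows the stand at pixel (274,259), with the black handle on it and the tall jar with the spoon at (289,284). The white bowl is at (310,184); the turquoise look-alike at (234,148) is not meant. The axis is about (0.502, 0.057). The jar points at -147° and the bowl lies at -24°, so the deck has to turn about +123°.

```bash
python3 -m crank '[[[100,0,0,-60,0],[100,-40,-30,-60,0.15],[100,-90,-63,-60,0.33],[100,-135,-95,-60,0.51],[100,-180,-126,-60,0.69],[100,-225,-158,-60,0.87],[100,-270,-190,-60,1.05],[100,-315,-221,-60,1.23],[100,-360,-253,-60,1.41],[100,-405,-284,-60,1.59],[100,-430,-303,-60,1.77],[100,-447,-314,-60,1.95],[100,-447,-314,-60,2.1],[100,-447,-314,-60,2.2],[100,-447,-314,-60,2.2],[100,-447,-314,-60,2.2],[100,-447,-314,-60,2.2]]]' 30
python3 - <<'E'
from h import *
s=arm.get_state();R=np.array(s["tool_rot"]);p=np.array(s["eef_pos"])
print(p,np.degrees(np.arctan2(R[1,1],R[0,1])),s["joints"])
im,d=arm.camera("scene");cv2.imwrite("pics/scene1.png",im[...,::-1])
for l in("handle","bowl_center"):
  for r in arm.silhouettes(l,"scene")[:2]:
    P=pts("scene",d,r["pixels"])
    if l=="handle":
      q=P[P[:,2]>.195]
      print(l,r["confidence"],cv2.minAreaRect(q[:,:2].astype(np.float32)*1000),q.max(0))
    else:
      q=P[P[:,2]>.05];print(l,cv2.minEnclosingCircle(q[:,:2].astype(np.float32)))
E
```

```text
clock: 3.28
eef_pos: [0.5021, 0.058, 0.2988]
tool_rot: [[0.841, 0.541, 0.0], [0.541, -0.841, -0.0], [0.0, 0.0, -1.0]]
contact_force: [-0.0, 0.3, 0.0]
grip_width: 0.0885
gripper_force: 0.0
[0.50209428 0.05803351 0.29879542] -57.224442764847744 [-1.19539454e-01  2.63414959e-01  1.29828302e+00 -1.36101894e-05
  1.57982229e+00  8.79215360e-01]
handle 0.5 ((505.46661376953125, 57.23720932006836), (61.905853271484375, 16.691905975341797), 31.853816986083984) [0.53347377 0.07854923 0.23681886]
bowl_center ((0.8097719550132751, 0.1757190078496933), 0.07525626569986343)
bowl_center ((0.7127276659011841, -0.034074194729328156), 0.07594411820173264)
```

```bash
python3 -m crank '[[[100,1,1,20,0],[100,1,1,40,0],[100,1,1,60,0],[100,1,1,75,0],[100,1,1,88,0],[100,1,1,88,0],[60,1,1,88,0],[40,1,1,88,0],[30,1,1,88,0],[20,1,1,88,0],[10,1,1,88,0],[0,1,1,88,0],[0,1,1,88,0],[0,1,1,88,0]]]' 30
python3 - <<'E'
from h import *
im,d=arm.camera("scene");cv2.imwrite("pics/scene2.png",im[100:330,180:420][...,::-1].repeat(2,0).repeat(2,1))
E
```

```text
clock: 5.18
eef_pos: [0.5039, 0.0571, 0.2107]
tool_rot: [[0.842, 0.54, 0.001], [0.54, -0.842, -0.001], [-0.0, 0.002, -1.0]]
contact_force: [2.4, -4.2, -1.0]
grip_width: 0.0159
gripper_force: 30.0
```

View pics/scene2.png

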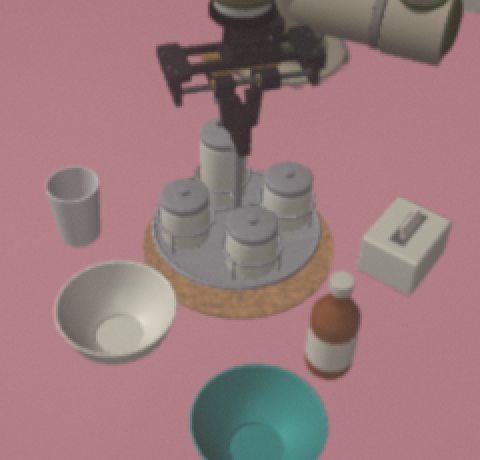

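The handle is gripped (16 mm, 30 N) and the stand looks undisturbed. I'll turn it +123.6° (yaw -2.157) in two smooth calls.

```bash
python3 -m crank '[[[0,0,0.5,0,-0.02],[0,0,1,0,-0.06],[0,0,1,0,-0.12],[0,0,1,0,-0.2],[0,0,1,0,-0.29],[0,0,1,0,-0.38],[0,0,1,0,-0.47],[0,0,1,0,-0.56],[0,0,1,0,-0.65],[0,0,1,0,-0.74],[0,0,1,0,-0.83],[0,0,1,0,-0.91],[0,0,1,0,-0.97],[0,0,1,0,-1.01],[0,0,1,0,-1.04],[0,0,1,0,-1.05],[0,0,1,0,-1.05]]]' 30
python3 - <<'E'
from h import *
im,d=arm.camera("scene");cv2.imwrite("pics/scene3.png",im[100:330,180:420][...,::-1].repeat(2,0).repeat(2,1))
E
```

```text
clock: 7.35
eef_pos: [0.5038, 0.0572, 0.2108]
tool_rot: [[-0.05, 0.999, -0.001], [0.999, 0.05, 0.001], [0.001, -0.001, -1.0]]
contact_force: [-1.9, 2.9, 1.5]
grip_width: 0.0156
gripper_force: 30.0
```

View pics/scene3.png

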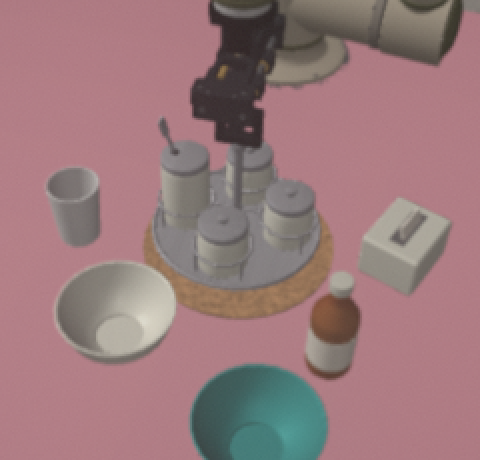

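The deck is turning with the handle and the jar now points at -87°, towards the tumbler side. It needs +63.4° more, which is yaw -1.107.

```bash
python3 -m crank '[[[0,0,0,0,-0.02],[0,0,0,0,-0.06],[0,0,0,0,-0.12],[0,0,0,0,-0.2],[0,0,0,0,-0.29],[0,0,0,0,-0.38],[0,0,0,0,-0.47],[0,0,0,0,-0.56],[0,0,0,0,-0.65],[0,0,0,0,-0.74],[0,0,0,0,-0.83],[0,0,0,0,-0.92],[0,0,0,0,-1.0],[0,0,0,0,-1.06],[0,0,0,0,-1.09],[0,0,0,0,-1.107],[0,0,0,0,-1.107],[0,0,0,0,-1.107],[0,0,0,0,-1.107]]]' 30
python3 - <<'E'
from h import *
for c in("scene","top"):
  im,d=arm.camera(c);s=slice(100,330),slice(180,420)
  if c=="scene":cv2.imwrite("pics/scene4.png",im[s][...,::-1].repeat(2,0).repeat(2,1))
  for l in("jar_tall_center","bowl_center","jar_short1_center"):
   for r in arm.silhouettes(l,c):
    P=pts(c,d,r["pixels"])
    if "tall" in l: q=P[(P[:,2]>.138)&(P[:,2]<.156)]
    elif "short" in l: q=P[(P[:,2]>.10)&(P[:,2]<.125)]
    else: q=P[P[:,2]>.05]
    if len(q)>5:
      a=np.array(cv2.minEnclosingCircle(q[:,:2].astype(np.float32))[0]);e=a-[.5035,.057]
      print(c,l,round(r["confidence"],2),a.round(4),np.degrees(np.arctan2(e[1],e[0])).round(1))
E
```

```text
clock: 9.78
eef_pos: [0.5037, 0.0571, 0.2107]
tool_rot: [[-0.916, 0.402, -0.001], [0.402, 0.916, 0.0], [0.001, 0.0, -1.0]]
contact_force: [-4.6, 3.4, 1.8]
grip_width: 0.0155
gripper_force: 30.0
scene jar_tall_center 0.81 [0.5725 0.0282] -22.7
scene bowl_center 0.77 [ 0.7121 -0.0347] -23.7
scene bowl_center 0.71 [0.8096 0.1756] 21.2
scene jar_short1_center 0.93 [0.5345 0.124 ] 65.2
top jar_tall_center 0.6 [0.5679 0.0283] -24.1
top bowl_center 0.84 [ 0.7088 -0.0332] -23.7
```

View pics/scene4.png

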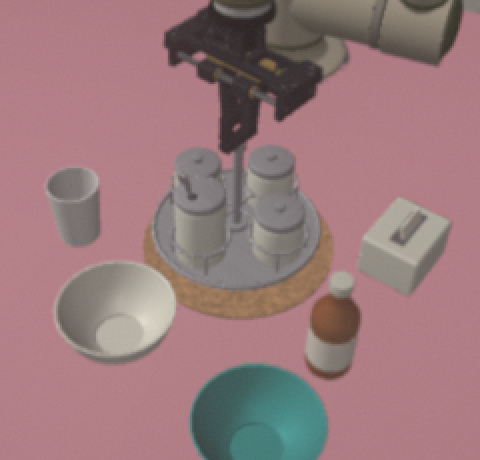

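The tall jar at (200,215) in the crop now points at the white bowl at (116,310), within about 1° in both cameras. The jars are standing, and the handle is held still at 30 N.

```bash
python3 -c "
from rig import arm
print(arm.close_job())"
```

```text
the job is handed in; nothing more can be done
None
```

I turned the stand about 123.6° anticlockwise so the tall jar points at the white noodle bowl (within about 1° in both cameras), and handed the job in with the loop handle still gripped at 30 N; the hand-in returned no verdict.

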